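# Put the tile template back on the rotary template stand

### The job

First turn the rotary template stand until its empty hook stands right above the fin on its foot; then take the template that leans on the wooden easel and hang it by its eye on that hook, so that it hangs straight and still and the hook stays above the fin. Do not push the other things on the table about.

Things in the scene. Friction and masses are not known exactly. Their poses are not given: they have to be found in the camera images.
- carousel: Fixed foot of the rotary template stand: dark steel disc 220 mm across, 18 mm high. Origin on the table at its centre, on the head's turning axis, z up. Its front is its -x direction, marked by a thin upright steel fin (6 mm thick, 45 mm high) at the rim, 82 to 128 mm from the axis. The head above turns more than a full turn either way, with light friction (0.15 N m), and stays where it is left.
- fin (a point): Top of the fin on the foot, 105 mm in front (-x) of the turning axis, 45 mm above the table.
- turret: Turning head of the stand; origin on the table at the turning axis, z up. A hub of radius 20 mm, 138 to 208 mm high, carries four level steel hooks 90 degrees apart. The hook along this body's -x is empty; on the others (+x, +y, -y) hang plywood templates, 80 mm from the axis, tops 196 mm high, up to 110 mm wide, swinging a little. The empty hook starts anywhere but near the fin.
- hook (a point): Outer end of the empty hook, 105 mm from the turning axis, 155 mm above the table. Every hook is an 8 mm round bar, its axis 155 mm high, that runs level out from the hub; at this point its end turns up by 14 mm (the round top of the upturned end is 173 mm high). This point lies on the bar's axis.
- crank (a point): Wooden crank knob for turning the head: an upright round peg 20 mm in diameter standing on a steel arm, 50 mm from the turning axis on the side opposite the empty hook; it does not spin on the arm. This point is on the peg's axis 250 mm above the table; the peg runs from 208 to 265 mm above the table, higher than everything else on the stand.
- template: Plywood template to hang up: plate 10 mm thick, 130 mm tall, 0.14 to 0.28 kg. Origin at the centre of its round eye (36 mm through hole), mid thickness; x normal to the plate, y along its width, z to its top edge. Upper part 70 mm wide, from 55 mm above to 25 mm below the origin; lower part 110 mm wide with an arched cut-out, its two feet 75 mm below. On a hook its origin is 14 mm below the bar's axis.
- easel: Fixed wooden easel holding the template. Origin on the table, below the lip (30 mm up) on which the template stands; z up, -x roughly away from the robot. Its 150 mm wide board, and the template on it, lean 30 degrees from vertical, tops towards -x. The board lies under the template's lower 75 mm; the upper 55 mm stands free on both faces. Base slab 160 mm wide, 14 mm high, from x = -73 to 37 mm.
- bowl: Bystander: terracotta bowl, 110 mm across, 55 mm high; origin under its centre.
- jar: Bystander: white ceramic jar, 64 mm across, 95 mm high; origin under its centre.
- spatula: Bystander: spatula lying flat, about 280 mm long, 20 mm high.
- brush: Bystander: brush lying flat, 200 mm long, 20 mm high.
- tile_a: Bystander: curved terracotta roof tile, open side down, 160 mm long, about 50 mm high; origin under its centre.
- tile_b: Bystander: smaller grey curved roof tile, open side down, 140 mm long, about 40 mm high; origin under its centre.
- block: Bystander: wooden block 110 x 50 x 35 mm; origin under its centre.
Things that resemble listed ones, but are neither listed nor needed, are in the scene too. Several things have the shape of the template; the one meant has the colours described above.

How it is judged:
By the outcome, as a careful person would: the job done as asked, in the order asked, and still so for the second after the job is handed in, with the robot touching nothing.
It also fails if it takes over 72 s, if anything falls off the work surface, if the arm or the gripper's body presses on something with over 40 N, if the wrist force passes 120 N, or if a joint passes its speed limit or range.

### The arm

A 6-joint arm with a two-finger parallel gripper is mounted at the origin on the work surface. World frame = base frame: x ahead of the robot, y to its left, z up, the work surface at z = 0. Lengths are in m, angles in rad, forces in N, time in s.
With the tool pointing down it reaches from about 0.375 to 0.9 m from the base axis. Payload 3.1 kg.
Tool frame: the origin (TCP) lies midway between the tips of the shut fingers; the grasp point (between the pads) lies 19 mm behind it (manip.grasp_offset is the distance from the TCP to the grasp point, in m); z points along the fingers, y is the line along which they close (so a half turn about z gives the same grasp; the last joint's range is limited). The gripper opens to 85 mm and grips with 20 to 120 N. Pads are 22 mm wide; open, the fingers measure 114 mm over their backs; the gripper's body (76 mm by 85 mm) begins 54 mm behind the grasp point. The pads swing forward as they close: fully open they stand 13 mm farther back than shut.
Start: joints at [-1.29, 0.527, 1.433, -0, 1.181, -0.178], TCP at [0.277, -0.56, 0.205] pointing down, gripper open.
Joint ranges: [-3.08, 3.08], [-0.75, 2.2], [0.22, 2.44], [-1.43, 4.57], [0, 2.65], [-2.85, 2.85]. Speed limits (rad/s): [2.79, 2.79, 3.14, 3.14, 3.14, 3.14].

### API

Orientations are given as a unit quaternion [x, y, z, w].
In Python, from station import sensors, cams, order, manip gives the robot as it stands.
- The arm moves only by the tool move_arm, never from a script. Its argument "targets" is a list of rows, each an object of numbers: "dx", "dy", "dz": the shift along the world's x, y, z normalised to -1 to 1, where 1 is 25 mm; "rx", "ry", "rz": the turn, a rotation vector about the world's x, y, z normalised to -1 to 1, where 1 is 30 degrees. A call has exactly 10 rows; each row shifts and turns the commanded pose from where the row before left it; what a row does not reach is not made up. A row lasts 1/8 s, in which the tool goes at most 62.5 mm and 10.7 degrees, less where a joint would pass 70% of its speed; a pose out of reach is approached as far as the arm can. A call with a number of a shift or a turn outside -1 to 1 is refused whole. A call with a gripper value outside its range is refused whole. "claw" is the opening in per cent of the stroke, from 0 (shut) to 100 (fully open), set as the call begins (left out, the last holds). The fingers move at their own pace and stop on an object; "newtons" is the grip in N (left out, the last holds). Time passes only in rows, so rows that do not move let the fingers close, or fill a call up. It gives the time, the measured TCP pose, the force, the opening and the grip force at its end, in the units of the state.
- sensors.sense(): the state, without advancing time (a new reading comes with each control period).
- cams.snapshot(name): name is "side" or "top"; returns the picture (400x640x3 uint8, red, green, blue); there is no depth.
- cams.camera_model(name): a dict with "fx", "fy", "cx", "cy" (pixels), "extrinsics" (4x4, takes a point from world to camera coordinates). Camera axes: x right, y down, z forward; pixel columns grow to the right and rows downward; lengths in m; the calibration is good to about 2 mm. A picture is of the moment at which its call begins. camera_model takes no time and is no camera call.
- order.sign_off(): hands the job in; it is judged then, once.
The state is a dict: "t": time; "q": joint angles; "qd": joint speeds; "tau": joint torques, N m; "tcp_pos": TCP position; "tool_rot": TCP orientation; "force": force on the tool from outside, world axes, zero at the start; "ft_torque": the same for the moment, N m; "finger_gap": opening from 0.0 (shut) to 1.0 (fully open); "gripper_force": force on a finger pad.
Only numpy, scipy, OpenCV 4.12 (cv2) and the standard library are available. Lean on these libraries where they do the work, as an engineer would, in place of code of your own. Each camera call takes 0.05 s, during which the arm holds its last target. There are 200 camera calls.

## Working session

There is one attempt and no reset: what is moved stays moved. The work goes in short steps, Python scripts to look and compute and a tool call to move; the robot and the scene stay as the last step left them, time stands still between calls to the robot, and variables do not carry over. Pictures are saved under pics/ and viewed, at most 13 in all, crops included, and the job is handed in when it is done.

Besides the shell and the picture viewer there is one more tool, called after "Request:" by a JSON object that holds its "op" and its "data", one argument or row to a line. move_arm: Moves the arm, as the interface text tells. Scaled input: -1 to 1 covers 25 mm each way for a shift and 30 degrees each way for a turn. Its arguments: {"type":"object","properties":{"targets":{"type":"array"},"claw":{"type":"number"},"newtons":{"type":"number"}},"required":["targets"]}

```bash
mkdir -p pics
cat > h.py <<'E'
import numpy as np, cv2
from station import sensors, cams, order, manip
def snap(n,f):
    im=cams.snapshot(n); cv2.imwrite('pics/'+f,im[:,:,::-1]); return im
def proj(n,P):
    m=cams.camera_model(n);E=np.array(m['extrinsics']);P=np.atleast_2d(P)
    c=P@E[:3,:3].T+E[:3,3];return np.c_[m['fx']*c[:,0]/c[:,2]+m['cx'],m['fy']*c[:,1]/c[:,2]+m['cy']]
def ray(n,uv):
    m=cams.camera_model(n);E=np.array(m['extrinsics'])
    d=E[:3,:3].T@np.array([(uv[0]-m['cx'])/m['fx'],(uv[1]-m['cy'])/m['fy'],1]);return -E[:3,:3].T@E[:3,3],d
def atz(n,uv,z):
    o,d=ray(n,uv);return o+d*(z-o[2])/d[2]
def tri(uvs,uvt):
    o1,d1=ray('side',uvs);o2,d2=ray('top',uvt)
    s=np.linalg.lstsq(np.c_[d1,-d2],o2-o1,rcond=None)[0];a=o1+s[0]*d1;b=o2+s[1]*d2
    return (a+b)/2,np.linalg.norm(a-b)
E
python3 - <<'E'
from h import *
for n in('side','top'):
    snap(n,n+'1.png'); print(n,ray(n,(320,200)),cams.camera_model(n)['fx'])
print(sensors.sense(),manip.grasp_offset)
E
```

```text
side (array([0.29254849, 0.89373882, 1.22870862]), array([ 0.17652235, -0.63271459, -0.75413189])) 419.5556906736538
top (array([0.40963337, 0.01964801, 1.65716949]), array([ 0.05914118,  0.00555545, -0.9983703 ])) 479.8826055993737
{'t': 0.1, 'q': array([-1.28950101e+00,  5.28409948e-01,  1.43377750e+00, -6.41232048e-06,
        1.18139953e+00, -1.78459039e-01]), 'qd': array([ 0.00246619, -0.00307848, -0.00254241,  0.00062074, -0.00069387,
        0.00149407]), 'tau': array([-3.21792231e-04, -4.43304920e+01, -1.78586626e+01, -3.29208524e-04,
        3.87728724e-03,  8.15592330e-06]), 'tcp_pos': array([ 0.27718052, -0.5593954 ,  0.20370789]), 'tool_rot': array([ 9.73693627e-01,  2.27859007e-01, -5.42104832e-05, -9.95688894e-04]), 'force': array([0.24894699, 0.08810071, 0.32977323]), 'ft_torque': array([-0.04737391,  0.01225622, -0.04731303]), 'gripper_force': 0.0, 'finger_gap': 1.0046576103411604} 0.0187
```

View pics/side1.png

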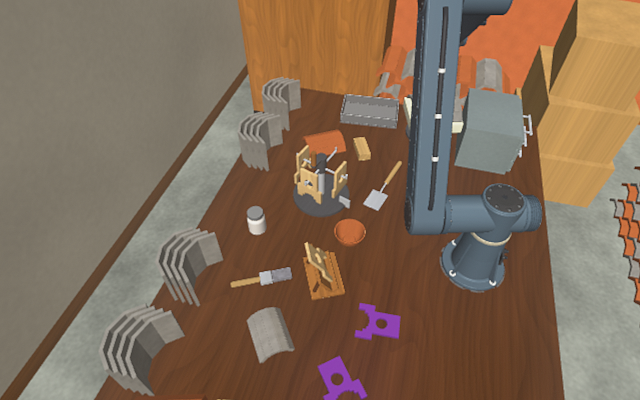

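View pics/top1.png

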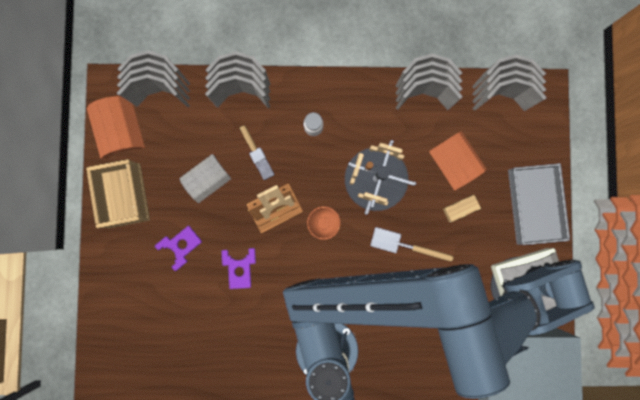

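The side view shows the stand near (320,180) and the easel near (322,270). In the top view the stand is at (378,178) and the easel at (273,207). I'll enlarge both.

Run:
```python
from h import *
s=cv2.imread('pics/side1.png');t=cv2.imread('pics/top1.png')
f=lambda im,x,y,w,h:cv2.resize(im[y:y+h,x:x+w],(400,300),interpolation=cv2.INTER_CUBIC)
# scales 4, 4, 5,5
m=np.vstack([np.hstack([f(s,275,140,100,75),f(t,330,135,100,75)]),np.hstack([f(s,285,235,80,60),f(t,235,177,80,60)])])
cv2.imwrite('pics/m1.png',m)
```

```text
(no output)
```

View pics/m1.png

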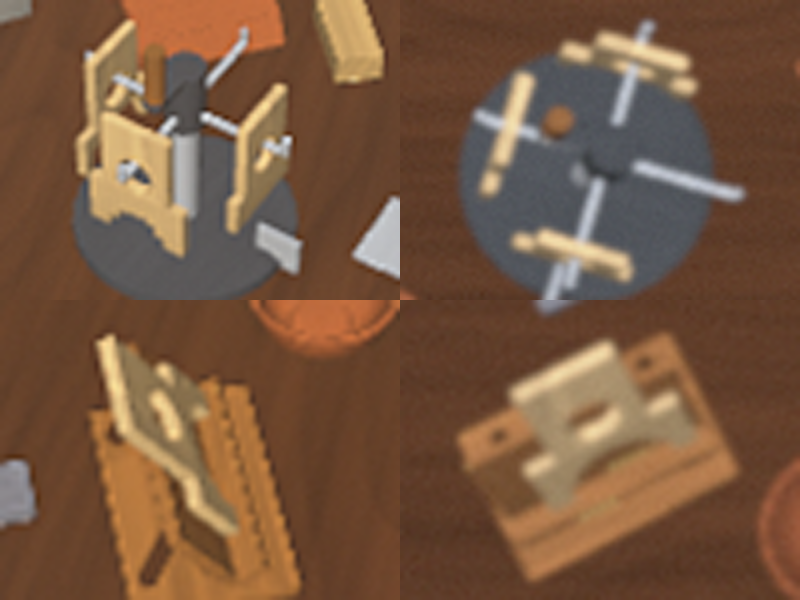

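The crops give these top-view pixels: disc centre about (376.7,179), empty hook end (415,183), crank (369.5,165.5), fin (368,206).

Run:
```python
from h import *
T=lambda u,v:(330+(u-400)/4,135+v/4)
S=lambda u,v:(275+u/4,140+v/4)
# disc by mask in top: left 459,right 714, top ~50
for nm,uv,z in [('disc',T(587,178),.018),('hub',T(608,160),.208),('crank',T(558,120),.265),('hooktop',T(740,194),.17),('finouter',T(545,306),.045),('hookN',T(648,25),.17),('hookW',T(478,116),.17)]:
    print(nm,atz('top',uv,z).round(4))
print('side')
for nm,uv,z in [('hub',S(186,62),.208),('crank',S(156,50),.265),('hooktop',S(244,34),.17),('fin outer top',S(300,240),.045),('fin inner top',S(258,222),.045),('hookN',S(90,56),.173)]:
    print(nm,atz('side',uv,z).round(4))
print(tri(S(156,50),T(558,120)),tri(S(244,34),T(740,194)))
TT=lambda u,v:(235+(u-400)/5,177+(v-300)/5)
SS=lambda u,v:(285+u/5,235+(v-300)/5)
print('easel')
# top corners of slab z=.014: 
for uv in [(458,437),(668,335),(740,468),(532,580)]: print(atz('top',TT(*uv),.014).round(4))
print('template top edge corners')
for uv in [(512,388),(612,342)]: print(atz('top',TT(*uv),.03+.13*np.cos(np.pi/6)).round(4))
print(tri(SS(103,338),TT(512,388)))
print('feet');
for uv in [(550,508),(693,440)]: print(atz('top',TT(*uv),.033).round(4))
```

```text
disc [ 0.5788 -0.1656  0.018 ]
hub [ 0.573  -0.1601  0.208 ]
crank [ 0.5957 -0.1164  0.265 ]
hooktop [ 0.5515 -0.2678  0.17  ]
finouter [ 0.4676 -0.1272  0.045 ]
hookN [ 0.6839 -0.1962  0.17  ]
hookW [ 0.611  -0.0632  0.17  ]
side
hub [ 0.5824 -0.1664  0.208 ]
crank [ 0.5946 -0.1147  0.265 ]
hooktop [ 0.551  -0.2574  0.17  ]
fin outer top [ 0.4614 -0.1293  0.045 ]
fin inner top [ 0.5046 -0.1407  0.045 ]
hookN [ 0.6798 -0.1868  0.173 ]
(array([ 0.59558021, -0.11667192,  0.26307192]), np.float64(0.0007210602061276624)) (array([ 0.55320084, -0.26991599,  0.15855417]), np.float64(0.001145251581076002))
easel
[0.49   0.2798 0.014 ]
[0.5612 0.1371 0.014 ]
[0.4702 0.0867 0.014 ]
[0.3927 0.2277 0.014 ]
template top edge corners
[0.5149 0.2259 0.1426]
[0.5446 0.1632 0.1426]
(array([0.51723468, 0.21700313, 0.22015494]), np.float64(0.015688103445202897))
feet
[0.4415 0.2139 0.033 ]
[0.4882 0.1179 0.033 ]
```

Both views agree. The stand axis is at (0.580,-0.1655), the empty hook points to about 254° and the fin to about 162°. That means turning the head about -92° with the crank at (0.595,-0.117). I'm moving above the crank.

Request:
{"op": "move_arm", "data": {
  "targets": [
    {"dx": 0.5,"dy": 0.7,"dz": 0.9,"rz": 0.3},
    {"dx": 0.7,"dy": 0.9,"dz": 0.9,"rz": 0.3},
    {"dx": 0.7,"dy": 0.9,"dz": 0.9,"rz": 0.3},
    {"dx": 0.7,"dy": 0.9,"dz": 0.9,"rz": 0.3},
    {"dx": 0.7,"dy": 0.9,"dz": 0.8,"rz": 0.3},
    {"dx": 0.7,"dy": 0.9,"rz": 0.3},
    {"dx": 0.7,"dy": 0.9,"rz": 0.3},
    {"dx": 0.7,"dy": 0.9,"rz": 0.3},
    {"dx": 0.7,"dy": 0.9,"rz": 0.3},
    {"dx": 0.7,"dy": 0.9,"rz": 0.3}
  ],
  "claw": 100,
  "newtons": 40
}}

```text
schema error: expected keys dx, dy, dz, rx, ry, rz
```

All six keys are needed in every row.

Request:
{"op": "move_arm", "data": {
  "targets": [
    {"dx": 0.5,"dy": 0.7,"dz": 0.9,"rx": 0,"ry": 0,"rz": 0.3},
    {"dx": 0.7,"dy": 0.9,"dz": 0.9,"rx": 0,"ry": 0,"rz": 0.3},
    {"dx": 0.7,"dy": 0.9,"dz": 0.9,"rx": 0,"ry": 0,"rz": 0.3},
    {"dx": 0.7,"dy": 0.9,"dz": 0.9,"rx": 0,"ry": 0,"rz": 0.3},
    {"dx": 0.7,"dy": 0.9,"dz": 0.8,"rx": 0,"ry": 0,"rz": 0.3},
    {"dx": 0.7,"dy": 0.9,"dz": 0,"rx": 0,"ry": 0,"rz": 0.3},
    {"dx": 0.7,"dy": 0.9,"dz": 0,"rx": 0,"ry": 0,"rz": 0.3},
    {"dx": 0.7,"dy": 0.9,"dz": 0,"rx": 0,"ry": 0,"rz": 0.3},
    {"dx": 0.7,"dy": 0.9,"dz": 0,"rx": 0,"ry": 0,"rz": 0.3},
    {"dx": 0.7,"dy": 0.9,"dz": 0,"rx": 0,"ry": 0,"rz": 0.3}
  ],
  "claw": 100,
  "newtons": 40
}}

```text
t: 1.35
tcp_pos: [0.4476, -0.339, 0.3141]
tool_rot: [0.525, 0.851, 0.0, -0.001]
force: [-0.2, 0.1, -0.2]
finger_gap: 0.998
gripper_force: 0.0
```

Request:
{"op": "move_arm", "data": {
  "targets": [
    {"dx": 0.6,"dy": 0.9,"dz": 0,"rx": 0,"ry": 0,"rz": 0.1},
    {"dx": 0.6,"dy": 0.9,"dz": 0,"rx": 0,"ry": 0,"rz": 0.1},
    {"dx": 0.6,"dy": 0.9,"dz": 0,"rx": 0,"ry": 0,"rz": 0.1},
    {"dx": 0.6,"dy": 0.9,"dz": 0,"rx": 0,"ry": 0,"rz": 0.1},
    {"dx": 0.6,"dy": 0.9,"dz": 0,"rx": 0,"ry": 0,"rz": 0.1},
    {"dx": 0.6,"dy": 0.9,"dz": 0,"rx": 0,"ry": 0,"rz": 0.1},
    {"dx": 0.6,"dy": 0.9,"dz": 0,"rx": 0,"ry": 0,"rz": 0.1},
    {"dx": 0.6,"dy": 0.9,"dz": 0,"rx": 0,"ry": 0,"rz": 0.1},
    {"dx": 0.6,"dy": 0.9,"dz": 0,"rx": 0,"ry": 0,"rz": 0.1},
    {"dx": 0.4,"dy": 0.7,"dz": 0,"rx": 0,"ry": 0,"rz": 0.1}
  ]
}}

```text
t: 2.6
tcp_pos: [0.5926, -0.119, 0.3141]
tool_rot: [0.288, 0.958, 0.0, -0.001]
force: [0.3, -0.7, -0.3]
finger_gap: 1.0
gripper_force: 0.0
```

Request:
{"op": "move_arm", "data": {
  "targets": [
    {"dx": 0,"dy": 0,"dz": -0.5,"rx": 0,"ry": 0,"rz": 0},
    {"dx": 0,"dy": 0,"dz": -0.5,"rx": 0,"ry": 0,"rz": 0},
    {"dx": 0,"dy": 0,"dz": -0.5,"rx": 0,"ry": 0,"rz": 0},
    {"dx": 0,"dy": 0,"dz": -0.5,"rx": 0,"ry": 0,"rz": 0},
    {"dx": 0,"dy": 0,"dz": -0.5,"rx": 0,"ry": 0,"rz": 0},
    {"dx": 0,"dy": 0,"dz": -0.5,"rx": 0,"ry": 0,"rz": 0},
    {"dx": 0,"dy": 0,"dz": -0.4,"rx": 0,"ry": 0,"rz": 0},
    {"dx": 0,"dy": 0,"dz": 0,"rx": 0,"ry": 0,"rz": 0},
    {"dx": 0,"dy": 0,"dz": 0,"rx": 0,"ry": 0,"rz": 0},
    {"dx": 0,"dy": 0,"dz": 0,"rx": 0,"ry": 0,"rz": 0}
  ]
}}

```text
t: 3.85
tcp_pos: [0.5928, -0.1202, 0.2302]
tool_rot: [0.289, 0.957, -0.0, 0.001]
force: [-0.1, -0.2, -0.9]
finger_gap: 0.997
gripper_force: 0.0
```

Request:
{"op": "move_arm", "data": {
  "targets": [
    {"dx": 0,"dy": 0,"dz": 0,"rx": 0,"ry": 0,"rz": 0},
    {"dx": 0,"dy": 0,"dz": 0,"rx": 0,"ry": 0,"rz": 0},
    {"dx": 0,"dy": 0,"dz": 0,"rx": 0,"ry": 0,"rz": 0},
    {"dx": 0,"dy": 0,"dz": 0,"rx": 0,"ry": 0,"rz": 0},
    {"dx": 0,"dy": 0,"dz": 0,"rx": 0,"ry": 0,"rz": 0},
    {"dx": 0,"dy": 0,"dz": 0,"rx": 0,"ry": 0,"rz": 0},
    {"dx": 0,"dy": 0,"dz": 0,"rx": 0,"ry": 0,"rz": 0},
    {"dx": 0,"dy": 0,"dz": 0,"rx": 0,"ry": 0,"rz": 0},
    {"dx": 0,"dy": 0,"dz": 0,"rx": 0,"ry": 0,"rz": 0},
    {"dx": 0,"dy": 0,"dz": 0,"rx": 0,"ry": 0,"rz": 0}
  ],
  "claw": 0,
  "newtons": 30
}}

```text
t: 5.1
tcp_pos: [0.5949, -0.1161, 0.2303]
tool_rot: [0.289, 0.957, 0.004, 0.002]
force: [5.1, 9.5, 0.2]
finger_gap: 0.208
gripper_force: 29.2
```

Run:
```python
from h import *
s=snap('side','a.png')[:,:,::-1];t=snap('top','b.png')[:,:,::-1]
f=lambda im,x,y,w,h:cv2.resize(im[y:y+h,x:x+w],(400,300),interpolation=cv2.INTER_CUBIC)
cv2.imwrite('pics/m2.png',np.hstack([f(s,275,140,100,75),f(t,330,135,100,75)]))
print(sensors.sense())
```

```text
{'t': 5.2, 'q': array([-0.38157953,  0.47230435,  1.45649965,  0.00906671,  1.20973405,
       -1.36824131]), 'qd': array([ 0.00014435,  0.00104412,  0.00048793, -0.00135155,  0.00099946,
       -0.00077196]), 'tau': array([ -5.90814203, -41.39218926, -17.18605578,  -2.74205893,
         0.37136975,   0.05633299]), 'tcp_pos': array([ 0.59491526, -0.11614929,  0.2303194 ]), 'tool_rot': array([0.28945673, 0.95718047, 0.00408996, 0.00190051]), 'force': array([4.8096703 , 8.56912233, 1.75425534]), 'ft_torque': array([ 1.46567403, -0.87847272,  0.08229343]), 'gripper_force': 29.24880713224411, 'finger_gap': 0.21061227385770376}
```

View pics/m2.png

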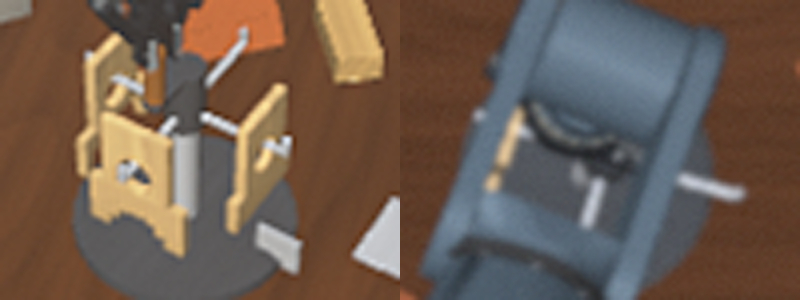

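The peg is gripped at (0.595,-0.116), as predicted. I'm turning the head clockwise along the arc.

Request:
{"op": "move_arm", "data": {
  "targets": [
    {"dx": 0.21,"dy": 0.02,"dz": 0,"rx": 0,"ry": 0,"rz": -0.167},
    {"dx": 0.2,"dy": 0.01,"dz": 0,"rx": 0,"ry": 0,"rz": -0.167},
    {"dx": 0.152,"dy": -0.085,"dz": 0,"rx": 0,"ry": 0,"rz": -0.167},
    {"dx": 0.144,"dy": -0.098,"dz": 0,"rx": 0,"ry": 0,"rz": -0.167},
    {"dx": 0.135,"dy": -0.11,"dz": 0,"rx": 0,"ry": 0,"rz": -0.167},
    {"dx": 0.125,"dy": -0.122,"dz": 0,"rx": 0,"ry": 0,"rz": -0.167},
    {"dx": 0.114,"dy": -0.132,"dz": 0,"rx": 0,"ry": 0,"rz": -0.167},
    {"dx": 0.102,"dy": -0.142,"dz": 0,"rx": 0,"ry": 0,"rz": -0.167},
    {"dx": 0.089,"dy": -0.15,"dz": 0,"rx": 0,"ry": 0,"rz": -0.167},
    {"dx": 0.076,"dy": -0.157,"dz": 0,"rx": 0,"ry": 0,"rz": -0.167}
  ]
}}

```text
t: 6.45
tcp_pos: [0.63, -0.1419, 0.2304]
tool_rot: [0.668, 0.744, 0.004, 0.002]
force: [7.7, 5.9, -0.4]
finger_gap: 0.214
gripper_force: 29.3
```

Request:
{"op": "move_arm", "data": {
  "targets": [
    {"dx": 0.062,"dy": -0.163,"dz": 0,"rx": 0,"ry": 0,"rz": -0.167},
    {"dx": 0.048,"dy": -0.168,"dz": 0,"rx": 0,"ry": 0,"rz": -0.167},
    {"dx": 0.033,"dy": -0.171,"dz": 0,"rx": 0,"ry": 0,"rz": -0.167},
    {"dx": 0.018,"dy": -0.174,"dz": 0,"rx": 0,"ry": 0,"rz": -0.167},
    {"dx": 0.002,"dy": -0.174,"dz": 0,"rx": 0,"ry": 0,"rz": -0.167},
    {"dx": -0.013,"dy": -0.174,"dz": 0,"rx": 0,"ry": 0,"rz": -0.167},
    {"dx": -0.028,"dy": -0.172,"dz": 0,"rx": 0,"ry": 0,"rz": -0.167},
    {"dx": -0.043,"dy": -0.169,"dz": 0,"rx": 0,"ry": 0,"rz": -0.167},
    {"dx": -0.016,"dy": -0.05,"dz": 0,"rx": 0,"ry": 0,"rz": -0.05},
    {"dx": 0,"dy": 0,"dz": 0,"rx": 0,"ry": 0,"rz": 0}
  ]
}}

```text
t: 7.7
tcp_pos: [0.6346, -0.1798, 0.2305]
tool_rot: [0.889, 0.459, 0.007, 0.004]
force: [13.3, 0.8, -4.5]
finger_gap: 0.207
gripper_force: 29.4
```

Run:
```python
from h import *
s=snap('side','c.png')[:,:,::-1];t=snap('top','d.png')[:,:,::-1]
f=lambda im,x,y,w,h:cv2.resize(im[y:y+h,x:x+w],(400,300),interpolation=cv2.INTER_CUBIC)
g=lambda im,x,y,w,h:cv2.resize(im[y:y+h,x:x+w],(400,300),interpolation=cv2.INTER_CUBIC)
cv2.imwrite('pics/m3.png',np.vstack([np.hstack([f(s,275,140,100,75),f(t,330,135,100,75)]),np.hstack([g(s,325,170,40,30),g(t,350,190,40,30)])]))
print(sensors.sense()['q'],sensors.sense()['force'])
```

```text
[-0.44811505  0.54315887  1.32480286  0.0062463   1.25884895  0.16769471] [12.87464732  0.99423321 -5.42808281]
```

View pics/m3.png

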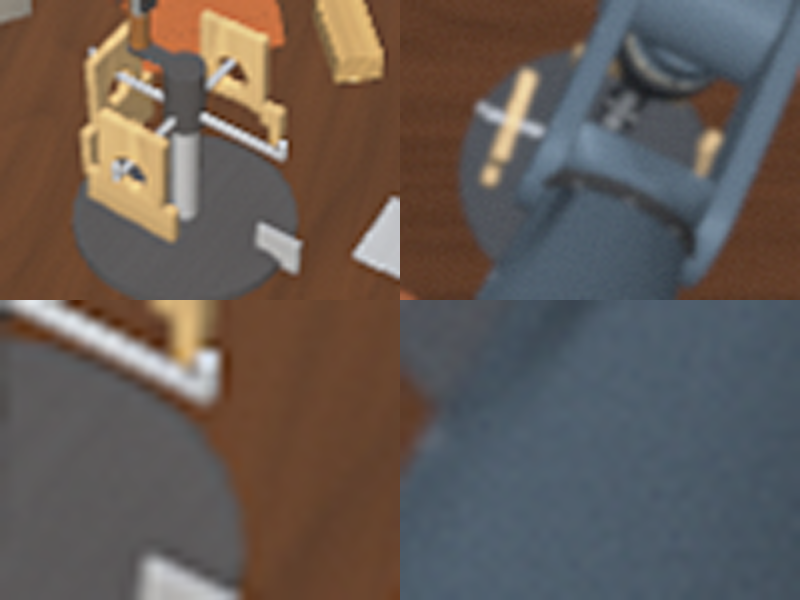

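Run:
```python
from h import *
P=np.array([(.5949,-.1161),(.63,-.1419),(.6346,-.1798)])
c=np.linalg.solve(2*(P[1:]-P[0]),(P[1:]**2).sum(1)-(P[0]**2).sum());print('circ',c,np.linalg.norm(P-c,axis=1))
for A in (c,np.array([.5805,-.165])):
  d=P-A;print(np.degrees(np.arctan2(d[:,1],d[:,0])))
  for nm,uv,z in [('tip',(346,175.3),.172),('end',(345.6,178.3),.155),('fin out top',(350,200.2),.045),('fin in top',(339.4,195.2),.045)]:
    p=atz('side',uv,z);v=p[:2]-A;print(nm,p.round(4),np.hypot(*v),np.degrees(np.arctan2(v[1],v[0])))
for uv in [(366,208),(367.5,206.5)]:
    p=atz('top',uv,.045);v=p[:2]-[.5805,-.165];print(p,np.hypot(*v),np.degrees(np.arctan2(v[1],v[0])))
# expected projections for fin angle
A=np.array([.5805,-.165])
for a in (158,161,164,167):
  u=np.array([np.cos(np.radians(a)),np.sin(np.radians(a))])
  pts=[np.r_[A+u*.105,.155],np.r_[A+u*.105,.173],np.r_[A+u*.128,.045],np.r_[A+u*.082,.045],np.r_[A+u*.128,.018]]
  print(a,proj('side',pts).round(1).tolist(),proj('top',pts[2:]).round(1).tolist())
```

```text
circ [ 0.58480136 -0.16661501] [0.05151454 0.05151454 0.05151454]
[ 78.69482732  28.67022044 -14.82970749]
tip [ 0.4824 -0.1284  0.172 ] 0.10926120608396124 159.55487184803968
end [ 0.4835 -0.13    0.155 ] 0.10777128752465488 160.12083498291815
fin out top [ 0.4611 -0.1283  0.045 ] 0.1294624802975998 162.78290809939148
fin in top [ 0.5054 -0.1421  0.045 ] 0.08314785632977409 162.84611326332913
[ 73.59143085  25.01689348 -15.29991602]
tip [ 0.4824 -0.1284  0.172 ] 0.10466666063572799 159.56076328646236
end [ 0.4835 -0.13    0.155 ] 0.10317708725802516 160.15201350052342
fin out top [ 0.4611 -0.1283  0.045 ] 0.1248761210865985 162.90654412118943
fin in top [ 0.5054 -0.1421  0.045 ] 0.0785619860776908 163.046325836246
[ 0.47936117 -0.1263672   0.045     ] 0.10826613488724304 159.09424708032978
[ 0.48445152 -0.1314101   0.045     ] 0.10175260156484851 160.72434266354463
158 [[345.4, 179.2], [345.6, 175.6], [349.2, 202.4], [339.1, 196.7], [348.8, 207.0]] [[363.2, 213.2], [368.4, 200.6], [362.6, 213.4]]
161 [[346.3, 178.3], [346.5, 174.7], [350.1, 201.3], [339.8, 196.0], [349.8, 205.9]] [[365.1, 213.9], [369.6, 201.0], [364.4, 214.1]]
164 [[347.1, 177.3], [347.3, 173.8], [351.0, 200.1], [340.4, 195.3], [350.7, 204.8]] [[367.0, 214.5], [370.8, 201.4], [366.3, 214.7]]
167 [[347.8, 176.4], [348.0, 172.8], [351.9, 199.0], [340.9, 194.6], [351.5, 203.6]] [[368.9, 215.0], [372.0, 201.7], [368.1, 215.3]]
```

The hook in the side view is now almost over the fin (hook about 160°, fin about 162.5°). I'll check the fin in an enlarged crop of the first top picture.

Run:
```python
from h import *
t=cv2.imread('pics/top1.png');s=cv2.imread('pics/side1.png')
f=lambda im,x,y,w,h:cv2.resize(im[y:y+h,x:x+w],(400,300),interpolation=cv2.INTER_CUBIC)
cv2.imwrite('pics/m4.png',np.hstack([f(t,350,192,40,30),f(s,330,185,40,30)]))
```

```text
(no output)
```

View pics/m4.png

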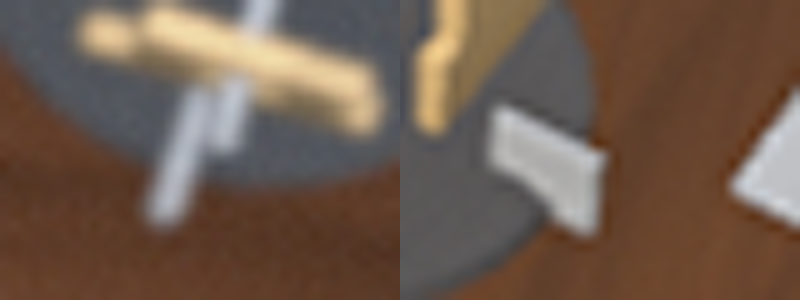

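By the top and side pictures the fin is at about 163.2° and the hook at about 160–161.5°. I'm turning it back 2°, relieving the side load and then releasing.

Request:
{"op": "move_arm", "data": {
  "targets": [
    {"dx": 0.1,"dy": 0.03,"dz": 0,"rx": 0,"ry": 0,"rz": 0.03},
    {"dx": 0.12,"dy": 0.04,"dz": 0,"rx": 0,"ry": 0,"rz": 0.04},
    {"dx": 0,"dy": 0,"dz": 0,"rx": 0,"ry": 0,"rz": 0},
    {"dx": 0,"dy": 0,"dz": 0,"rx": 0,"ry": 0,"rz": 0},
    {"dx": 0,"dy": 0,"dz": 0,"rx": 0,"ry": 0,"rz": 0},
    {"dx": 0,"dy": 0,"dz": 0,"rx": 0,"ry": 0,"rz": 0},
    {"dx": 0,"dy": 0,"dz": 0,"rx": 0,"ry": 0,"rz": 0},
    {"dx": 0,"dy": 0,"dz": 0,"rx": 0,"ry": 0,"rz": 0},
    {"dx": 0,"dy": 0,"dz": 0,"rx": 0,"ry": 0,"rz": 0},
    {"dx": 0,"dy": 0,"dz": 0,"rx": 0,"ry": 0,"rz": 0}
  ]
}}

```text
t: 9.05
tcp_pos: [0.6349, -0.1778, 0.2304]
tool_rot: [0.88, 0.475, 0.002, 0.001]
force: [5.8, 1.2, 1.2]
finger_gap: 0.214
gripper_force: 30.0
```

Request:
{"op": "move_arm", "data": {
  "targets": [
    {"dx": 0,"dy": 0,"dz": 0,"rx": 0,"ry": 0,"rz": 0},
    {"dx": 0,"dy": 0,"dz": 0,"rx": 0,"ry": 0,"rz": 0},
    {"dx": 0,"dy": 0,"dz": 0,"rx": 0,"ry": 0,"rz": 0},
    {"dx": 0,"dy": 0,"dz": 0,"rx": 0,"ry": 0,"rz": 0},
    {"dx": 0,"dy": 0,"dz": 0,"rx": 0,"ry": 0,"rz": 0},
    {"dx": 0,"dy": 0,"dz": 0,"rx": 0,"ry": 0,"rz": 0},
    {"dx": 0,"dy": 0,"dz": 0.5,"rx": 0,"ry": 0,"rz": 0},
    {"dx": 0,"dy": 0,"dz": 1,"rx": 0,"ry": 0,"rz": 0},
    {"dx": 0,"dy": 0,"dz": 1,"rx": 0,"ry": 0,"rz": 0},
    {"dx": 0,"dy": 0,"dz": 1,"rx": 0,"ry": 0,"rz": 0}
  ],
  "claw": 100
}}

```text
t: 10.3
tcp_pos: [0.6333, -0.1779, 0.319]
tool_rot: [0.88, 0.475, 0.0, 0.001]
force: [0.0, -0.1, 0.1]
finger_gap: 1.0
gripper_force: 0.0
```

Run:
```python
from h import *
t=snap('top','t5.png')[:,:,::-1];s=snap('side','s5.png')[:,:,::-1]
f=lambda im,x,y,w,h,W,H:cv2.resize(im[y:y+h,x:x+w],(W,H),interpolation=cv2.INTER_CUBIC)
cv2.imwrite('pics/m5.png',np.vstack([np.hstack([f(t,248,180,50,37,400,300),f(s,300,237,40,30,400,300)]),np.hstack([f(t,330,140,100,75,400,300),f(s,275,140,100,75,400,300)])]))
```

```text
(no output)
```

View pics/m5.png

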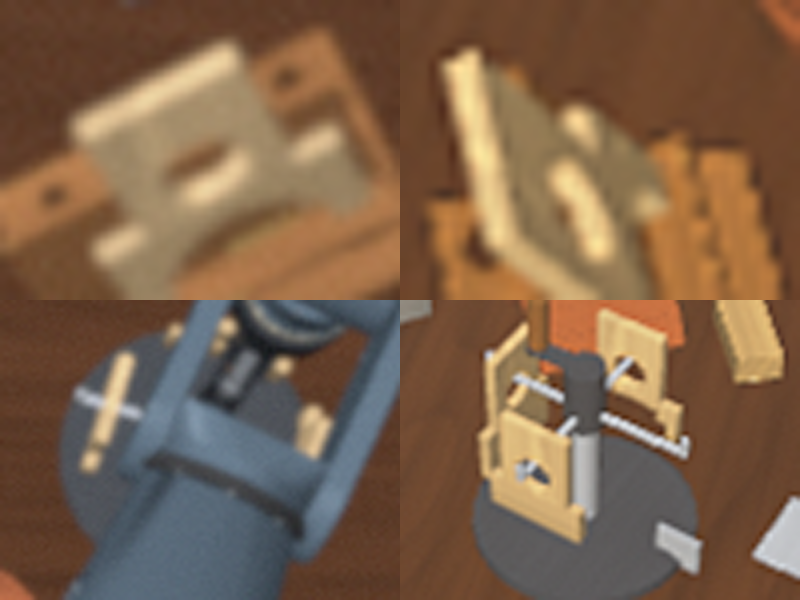

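Run:
```python
from h import *
from scipy.optimize import least_squares
T=lambda u,v:(248+u/8,180+v/8.108)
S=lambda u,v:(300+(u-400)/10,237+v/10)
# local: a=along +l (left/+y), u=up plate, n=front(+)/back(-)
obs=[('top',T(72,118),(35,55,-5)),('top',T(85,145),(35,55,5)),('top',T(232,40),(-35,55,-5)),('top',T(243,68),(-35,55,5)),
 ('top',T(93,247),(55,-25,0)),('top',T(338,132),(-55,-25,0)),
 ('side',S(443,70),(35,55,-5)),('side',S(478,52),(35,55,5))]
def pts(p,L):
    x,y,z,a=p;c,s=np.cos(a),np.sin(a);h=np.array([c,s,0]);l=np.array([-s,c,0]);k=np.array([0,0,1.])
    u=.5*h+.866*k;n=-.866*h+.5*k
    return np.array([x,y,z])+(L[0]*l+L[1]*u+L[2]*n)/1000
r=lambda p:np.concatenate([proj(c,pts(p,L))[0]-uv for c,uv,L in obs]+[[(p[2]-.096)*300]])
o=least_squares(r,[.5,.18,.096,.45],loss='soft_l1');p=o.x
print(p,np.degrees(p[3]));print(r(p).round(1).reshape(-1)[:16].reshape(-1,2).tolist())
print('grasp',pts(p,(0,44,0)),'tcp',pts(p,(0,44-18.7,0)),'eye px',proj('top',pts(p,(0,0,5))),proj('side',pts(p,(0,0,5))))
```

```text
[0.49820973 0.17375137 0.16478587 0.41962585] 24.04278997709419
[[-0.2, -0.9], [-0.9, -1.7], [1.1, -0.5], [0.7, -1.5], [-0.3, 0.1], [1.2, 0.4], [5.3, 1.7], [4.7, 2.1]]
grasp [0.51830104 0.18271458 0.20288987] tcp [0.50976223 0.17890521 0.18669567] eye px [[273.61074564 200.81143725]] [[319.98007762 242.90292671]]
```

Run:
```python
from h import *
from scipy.optimize import least_squares
T=lambda u,v:(248+u/8,180+v/8.108)
S=lambda u,v:(300+(u-400)/10,237+v/10)
obs=[('top',T(72,118),(35,55,-5)),('top',T(85,145),(35,55,5)),('top',T(232,40),(-35,55,-5)),('top',T(243,68),(-35,55,5)),
 ('top',T(93,247),(55,-25,0)),('top',T(338,132),(-55,-25,0)),
 ('side',S(443,70),(-35,55,-5)),('side',S(478,52),(-35,55,5)),('side',S(500,237),(35,55,0))]
def pts(p,L):
    x,y,z,a=p;c,s=np.cos(a),np.sin(a);h=np.array([c,s,0]);l=np.array([-s,c,0]);k=np.array([0,0,1.])
    u=.5*h+.866*k;n=-.866*h+.5*k
    return np.array([x,y,z])+(L[0]*l+L[1]*u+L[2]*n)/1000
r=lambda p:np.concatenate([proj(c,pts(p,L))[0]-uv for c,uv,L in obs])
o=least_squares(r,[.5,.18,.096,.45],loss='soft_l1');p=o.x
print(p,np.degrees(p[3]));print(r(p).round(1).reshape(-1,2).tolist())
print('grasp',pts(p,(0,44,0)),'tcp',pts(p,(0,44-18.7,0)))
# stand check: hook in new side image
A=np.array([.5805,-.165])
for nm,uv,z in [('end',(275+(687-400)/4,140+(448-300)/4),.155),('tip',(275+(687-400)/4,140+(440-300)/4),.172)]:
    q=atz('side',uv,z);v=q[:2]-A;print(nm,uv,q.round(4),np.hypot(*v),np.degrees(np.arctan2(v[1],v[0])))
```

```text
[0.50179676 0.18228071 0.08983006 0.4553804 ] 26.091375216045392
[[0.2, 0.2], [-0.5, -0.8], [0.1, 0.3], [-0.2, -0.8], [0.5, 0.4], [-0.1, 0.2], [0.6, -0.5], [-0.2, -0.0], [-0.0, 0.6]]
grasp [0.52155482 0.1919564  0.12793406] tcp [0.51315765 0.18784423 0.11173986]
end (346.75, 177.0) [ 0.481  -0.1373  0.155 ] 0.10330502598487318 164.4706630001021
tip (346.75, 175.0) [ 0.4802 -0.1306  0.172 ] 0.10602755345213864 161.06643230647452
```

The fit agrees to under 1 px. The template's eye is at (0.502,0.182,about 0.094), with the plate yawed 26° and leaning 30°. The hook is at about 162–163°, so it is over the fin. I'm moving to the easel.

Request:
{"op": "move_arm", "data": {
  "targets": [
    {"dx": -0.2,"dy": 0.8,"dz": 0.2,"rx": 0,"ry": 0,"rz": 0.198},
    {"dx": -0.2,"dy": 0.9,"dz": 0,"rx": 0,"ry": 0,"rz": 0.198},
    {"dx": -0.2,"dy": 0.9,"dz": 0,"rx": 0,"ry": 0,"rz": 0.198},
    {"dx": -0.2,"dy": 0.9,"dz": 0,"rx": 0,"ry": 0,"rz": 0.198},
    {"dx": -0.2,"dy": 0.9,"dz": 0,"rx": 0,"ry": 0,"rz": 0.198},
    {"dx": -0.2,"dy": 0.9,"dz": 0,"rx": 0,"ry": 0,"rz": 0.198},
    {"dx": -0.2,"dy": 0.9,"dz": 0,"rx": 0,"ry": 0,"rz": 0.198},
    {"dx": -0.2,"dy": 0.9,"dz": 0,"rx": 0,"ry": 0,"rz": 0.198},
    {"dx": -0.2,"dy": 0.9,"dz": 0,"rx": 0,"ry": 0,"rz": 0.198},
    {"dx": -0.2,"dy": 0.9,"dz": 0,"rx": 0,"ry": 0,"rz": 0.198}
  ]
}}

```text
t: 11.65
tcp_pos: [0.5825, 0.0454, 0.3214]
tool_rot: [0.527, 0.85, -0.0, -0.001]
force: [0.8, -0.2, -0.0]
finger_gap: 1.0
gripper_force: 0.0
```

Request:
{"op": "move_arm", "data": {
  "targets": [
    {"dx": -0.13,"dy": 0.65,"dz": -0.35,"rx": -0.044,"ry": 0.09,"rz": 0},
    {"dx": -0.13,"dy": 0.65,"dz": -0.35,"rx": -0.044,"ry": 0.09,"rz": 0},
    {"dx": -0.13,"dy": 0.65,"dz": -0.35,"rx": -0.044,"ry": 0.09,"rz": 0},
    {"dx": -0.13,"dy": 0.65,"dz": -0.35,"rx": -0.044,"ry": 0.09,"rz": 0},
    {"dx": -0.13,"dy": 0.65,"dz": -0.35,"rx": -0.044,"ry": 0.09,"rz": 0},
    {"dx": -0.13,"dy": 0.65,"dz": -0.35,"rx": -0.044,"ry": 0.09,"rz": 0},
    {"dx": -0.13,"dy": 0.65,"dz": -0.35,"rx": -0.044,"ry": 0.09,"rz": 0},
    {"dx": -0.13,"dy": 0.65,"dz": -0.35,"rx": -0.044,"ry": 0.09,"rz": 0},
    {"dx": -0.13,"dy": 0.65,"dz": -0.35,"rx": -0.044,"ry": 0.09,"rz": 0},
    {"dx": 0,"dy": 0,"dz": 0,"rx": -0.044,"ry": 0.09,"rz": 0}
  ]
}}

```text
t: 12.9
tcp_pos: [0.5527, 0.1921, 0.2417]
tool_rot: [0.509, 0.82, -0.221, -0.139]
force: [-0.8, -0.7, 0.4]
finger_gap: 0.998
gripper_force: 0.0
```

Run:
```python
from h import *
from scipy.spatial.transform import Rotation as R
t=snap('top','t6.png');im=t[:,:,::-1]
cv2.imwrite('pics/m6.png',cv2.resize(im[140:215,330:430],(800,600),interpolation=cv2.INTER_CUBIC))
s=sensors.sense();print(s['tcp_pos'],s['q']);print(R.from_quat(s['tool_rot']).as_matrix().round(3))
```

```text
[0.55362008 0.19179002 0.24085774] [ 0.21098612  0.71193031  1.08612345 -0.1273901   1.85793842 -0.25138082]
[[-0.442  0.774 -0.454]
 [ 0.897  0.382 -0.222]
 [ 0.002 -0.505 -0.863]]
```

View pics/m6.png

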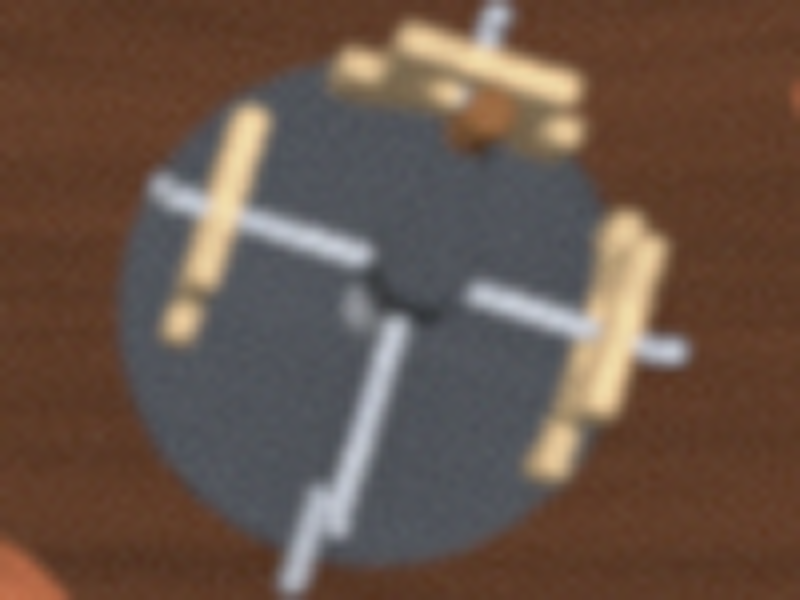

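Top view: hook tips at (162,185), (680,352), (495,15) and the empty one at (340,525) in the 8x crop. Fin ends are at (318,492) and (292,588).

Run:
```python
from h import *
T=lambda u,v:(330+u/8,140+v/8)
g=lambda u,v,z:atz('top',T(u,v),z)[:2]
W,E,N,H=[g(*a,.171) for a in((162,185),(680,352),(495,15),(338,525))]
F=g(292,588,.045);F2=g(318,492,.045)
an=lambda v:np.degrees(np.arctan2(v[1],v[0]))
print(W,E,N,H,(W+E)/2,(N+H)/2);A=((W+E)/2+(N+H)/2)/2
print('EW',an(W-E)+90,'NH',an(H-N),'H-A',an(H-A),'W',an(W-A)+90,'E',an(E-A)-90, np.hypot(*(H-A)))
print('fin',F,an(F-A),an(F-F2),np.hypot(*(F-A)))
```

```text
[ 0.61361574 -0.06549474] [ 0.54988221 -0.26759052] [ 0.68170394 -0.19561577] [ 0.48143359 -0.1343543 ] [ 0.58174898 -0.16654263] [ 0.58156876 -0.16498503]
EW 162.49665360935313 NH 162.99145082902103 H-A 162.59956622521392 W 162.32234278218 E -197.33137443666203 0.10503173214879162
fin [ 0.460866   -0.12808817] 162.6771407259129 164.96781565517605 0.1265320974058152
```

The hook is at 162.6° against the fin's 162.7°, so it is aligned. Descending onto the template along its plane.

Request:
{"op": "move_arm", "data": {
  "targets": [
    {"dx": -0.05,"dy": 0.14,"dz": -0.56,"rx": 0,"ry": 0,"rz": 0},
    {"dx": -0.05,"dy": 0.14,"dz": -0.56,"rx": 0,"ry": 0,"rz": 0},
    {"dx": -0.05,"dy": 0.14,"dz": -0.56,"rx": 0,"ry": 0,"rz": 0},
    {"dx": -0.05,"dy": 0.14,"dz": -0.56,"rx": 0,"ry": 0,"rz": 0},
    {"dx": -0.29,"dy": -0.14,"dz": -0.55,"rx": 0,"ry": 0,"rz": 0},
    {"dx": -0.29,"dy": -0.14,"dz": -0.55,"rx": 0,"ry": 0,"rz": 0},
    {"dx": -0.29,"dy": -0.14,"dz": -0.55,"rx": 0,"ry": 0,"rz": 0},
    {"dx": 0,"dy": 0,"dz": 0,"rx": 0,"ry": 0,"rz": 0},
    {"dx": 0,"dy": 0,"dz": 0,"rx": 0,"ry": 0,"rz": 0},
    {"dx": 0,"dy": 0,"dz": 0,"rx": 0,"ry": 0,"rz": 0}
  ]
}}

```text
t: 14.2
tcp_pos: [0.5279, 0.1947, 0.1466]
tool_rot: [0.511, 0.82, -0.219, -0.137]
force: [0.1, -0.4, 0.1]
finger_gap: 0.998
gripper_force: 0.0
```

Request:
{"op": "move_arm", "data": {
  "targets": [
    {"dx": -0.2,"dy": -0.09,"dz": -0.4,"rx": 0,"ry": 0,"rz": 0},
    {"dx": -0.2,"dy": -0.09,"dz": -0.4,"rx": 0,"ry": 0,"rz": 0},
    {"dx": -0.2,"dy": -0.09,"dz": -0.4,"rx": 0,"ry": 0,"rz": 0},
    {"dx": 0,"dy": 0,"dz": 0,"rx": 0,"ry": 0,"rz": 0},
    {"dx": 0,"dy": 0,"dz": 0,"rx": 0,"ry": 0,"rz": 0},
    {"dx": 0,"dy": 0,"dz": 0,"rx": 0,"ry": 0,"rz": 0},
    {"dx": 0,"dy": 0,"dz": 0,"rx": 0,"ry": 0,"rz": 0},
    {"dx": 0,"dy": 0,"dz": 0,"rx": 0,"ry": 0,"rz": 0},
    {"dx": 0,"dy": 0,"dz": 0,"rx": 0,"ry": 0,"rz": 0},
    {"dx": 0,"dy": 0,"dz": 0,"rx": 0,"ry": 0,"rz": 0}
  ]
}}

```text
t: 15.45
tcp_pos: [0.5121, 0.1877, 0.1161]
tool_rot: [0.511, 0.82, -0.22, -0.138]
force: [0.1, -0.7, 0.7]
finger_gap: 0.994
gripper_force: 0.0
```

Request:
{"op": "move_arm", "data": {
  "targets": [
    {"dx": 0,"dy": 0,"dz": 0,"rx": 0,"ry": 0,"rz": 0},
    {"dx": 0,"dy": 0,"dz": 0,"rx": 0,"ry": 0,"rz": 0},
    {"dx": 0,"dy": 0,"dz": 0,"rx": 0,"ry": 0,"rz": 0},
    {"dx": 0,"dy": 0,"dz": 0,"rx": 0,"ry": 0,"rz": 0},
    {"dx": 0,"dy": 0,"dz": 0,"rx": 0,"ry": 0,"rz": 0},
    {"dx": 0,"dy": 0,"dz": 0,"rx": 0,"ry": 0,"rz": 0},
    {"dx": 0,"dy": 0,"dz": 0,"rx": 0,"ry": 0,"rz": 0},
    {"dx": 0,"dy": 0,"dz": 0,"rx": 0,"ry": 0,"rz": 0},
    {"dx": 0,"dy": 0,"dz": 0,"rx": 0,"ry": 0,"rz": 0},
    {"dx": 0,"dy": 0,"dz": 0,"rx": 0,"ry": 0,"rz": 0}
  ],
  "claw": 0,
  "newtons": 40
}}

```text
t: 16.7
tcp_pos: [0.5123, 0.1877, 0.1162]
tool_rot: [0.511, 0.82, -0.22, -0.137]
force: [1.0, 0.2, 0.7]
finger_gap: 0.097
gripper_force: 40.8
```

Gripped at the 10 mm thickness. Lifting along the plate.

Request:
{"op": "move_arm", "data": {
  "targets": [
    {"dx": 0.12,"dy": 0.06,"dz": 0.23,"rx": 0,"ry": 0,"rz": 0},
    {"dx": 0.25,"dy": 0.12,"dz": 0.48,"rx": 0,"ry": 0,"rz": 0},
    {"dx": 0.3,"dy": 0.15,"dz": 0.58,"rx": 0,"ry": 0,"rz": 0},
    {"dx": 0.3,"dy": 0.15,"dz": 0.58,"rx": 0,"ry": 0,"rz": 0},
    {"dx": 0.3,"dy": 0.15,"dz": 0.58,"rx": 0,"ry": 0,"rz": 0},
    {"dx": 0.3,"dy": 0.15,"dz": 0.58,"rx": 0,"ry": 0,"rz": 0},
    {"dx": 0.3,"dy": 0.15,"dz": 0.58,"rx": 0,"ry": 0,"rz": 0},
    {"dx": 0,"dy": 0,"dz": 0.9,"rx": 0,"ry": 0,"rz": 0},
    {"dx": 0,"dy": 0,"dz": 0.9,"rx": 0,"ry": 0,"rz": 0},
    {"dx": 0,"dy": 0,"dz": 0.5,"rx": 0,"ry": 0,"rz": 0}
  ]
}}

```text
t: 17.95
tcp_pos: [0.5596, 0.2112, 0.2655]
tool_rot: [0.511, 0.82, -0.219, -0.137]
force: [0.8, 0.0, -2.5]
finger_gap: 0.097
gripper_force: 40.4
```

Request:
{"op": "move_arm", "data": {
  "targets": [
    {"dx": -0.3,"dy": 0,"dz": 0,"rx": 0.044,"ry": -0.09,"rz": 0},
    {"dx": -0.3,"dy": 0,"dz": 0,"rx": 0.044,"ry": -0.09,"rz": 0},
    {"dx": -0.3,"dy": 0,"dz": 0,"rx": 0.044,"ry": -0.09,"rz": 0},
    {"dx": -0.3,"dy": 0,"dz": 0,"rx": 0.044,"ry": -0.09,"rz": 0},
    {"dx": -0.3,"dy": 0,"dz": 0,"rx": 0.044,"ry": -0.09,"rz": 0},
    {"dx": -0.3,"dy": 0,"dz": 0,"rx": 0.044,"ry": -0.09,"rz": 0},
    {"dx": -0.3,"dy": 0,"dz": 0,"rx": 0.044,"ry": -0.09,"rz": 0},
    {"dx": -0.3,"dy": 0,"dz": 0,"rx": 0.044,"ry": -0.09,"rz": 0},
    {"dx": -0.3,"dy": 0,"dz": 0,"rx": 0.044,"ry": -0.09,"rz": 0},
    {"dx": 0,"dy": 0,"dz": 0,"rx": 0.044,"ry": -0.09,"rz": 0}
  ]
}}

```text
t: 19.2
tcp_pos: [0.49, 0.2108, 0.2639]
tool_rot: [0.529, 0.849, -0.0, -0.0]
force: [0.3, 0.3, -2.1]
finger_gap: 0.097
gripper_force: 40.4
```

Run:
```python
from h import *
from scipy.spatial.transform import Rotation as R
im=snap('side','s7.png')[:,:,::-1]
s=sensors.sense();p=s['tcp_pos'];c=proj('side',p-[0,0,.03])[0];print(c)
x,y=int(c[0])-40,int(c[1])-30
print(x,y,p,s['q'],s['force']);Rm=R.from_quat(s['tool_rot']).as_matrix();print(Rm.round(3))
cv2.imwrite('pics/m7.png',cv2.resize(im[y:y+60,x:x+80],(800,600),interpolation=cv2.INTER_CUBIC))
# predicted points: eye centre at 25.3 below tcp along tool z; feet
for a,u in [(0,0),(35,55),(-35,55),(55,-75),(-55,-75),(55,-25),(-55,-25)]:
    q=p+Rm[:,2]*(25.3-u)/1000+Rm[:,0]*a/1000
    print(a,u,((proj('side',q)[0]-[x,y])*10).round(0))
```

```text
[318.17789145 240.43966321]
278 210 [0.48893238 0.21037552 0.26401758] [ 1.96112066e-01  3.33687941e-01  1.58970628e+00  2.33419180e-04
  1.21891926e+00 -2.60907432e-01] [-1.41239562  0.0098097  -3.13994172]
[[-0.441  0.897 -0.001]
 [ 0.897  0.441  0.   ]
 [ 0.    -0.001 -1.   ]]
0 0 [402. 295.]
35 55 [424. 280.]
-35 55 [378.  83.]
55 -75 [437. 595.]
-55 -75 [371. 295.]
55 -25 [437. 501.]
-55 -25 [369. 197.]
```

View pics/m7.png

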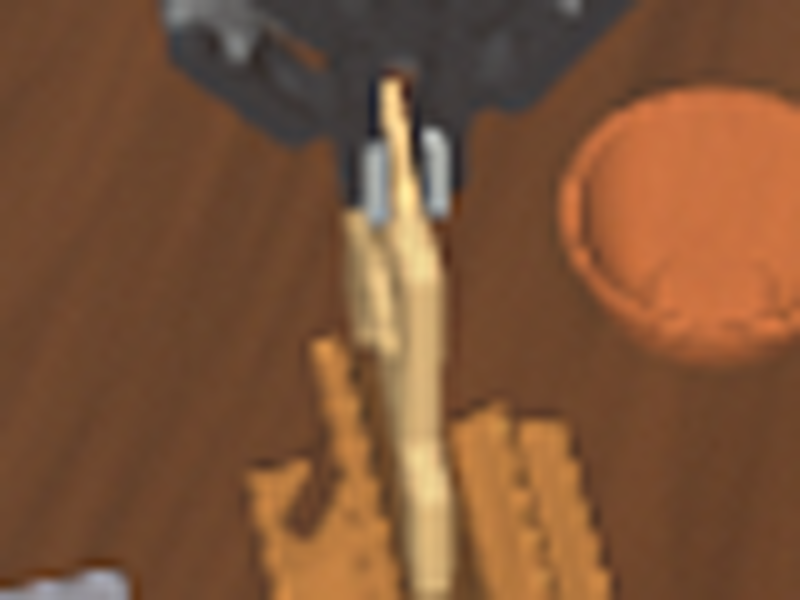

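The held plate matches the prediction: eye 25 mm below the TCP, centred and upright. I'm carrying it to a point in front of the hook.

Request:
{"op": "move_arm", "data": {
  "targets": [
    {"dx": -0.2,"dy": -0.5,"dz": 0,"rx": 0,"ry": 0,"rz": -0.145},
    {"dx": -0.2,"dy": -0.9,"dz": 0,"rx": 0,"ry": 0,"rz": -0.145},
    {"dx": -0.2,"dy": -0.9,"dz": 0,"rx": 0,"ry": 0,"rz": -0.145},
    {"dx": -0.2,"dy": -0.9,"dz": 0,"rx": 0,"ry": 0,"rz": -0.145},
    {"dx": -0.2,"dy": -0.9,"dz": 0,"rx": 0,"ry": 0,"rz": -0.145},
    {"dx": -0.2,"dy": -0.9,"dz": 0,"rx": 0,"ry": 0,"rz": -0.145},
    {"dx": -0.2,"dy": -0.9,"dz": 0,"rx": 0,"ry": 0,"rz": -0.145},
    {"dx": -0.2,"dy": -0.9,"dz": 0,"rx": 0,"ry": 0,"rz": -0.145},
    {"dx": -0.2,"dy": -0.9,"dz": 0,"rx": 0,"ry": 0,"rz": -0.145},
    {"dx": -0.2,"dy": -0.9,"dz": 0,"rx": 0,"ry": 0,"rz": -0.145}
  ]
}}

```text
t: 20.5
tcp_pos: [0.4409, -0.0048, 0.264]
tool_rot: [0.806, 0.591, -0.001, -0.001]
force: [-0.6, -0.1, -2.6]
finger_gap: 0.094
gripper_force: 40.4
```

Request:
{"op": "move_arm", "data": {
  "targets": [
    {"dx": 0,"dy": -0.8,"dz": 0,"rx": 0,"ry": 0,"rz": 0},
    {"dx": 0,"dy": -0.8,"dz": -0.2,"rx": 0,"ry": 0,"rz": 0},
    {"dx": 0,"dy": -0.8,"dz": -0.4,"rx": 0,"ry": 0,"rz": 0},
    {"dx": 0,"dy": -0.8,"dz": -0.5,"rx": 0,"ry": 0,"rz": 0},
    {"dx": 0,"dy": -0.7,"dz": -0.5,"rx": 0,"ry": 0,"rz": 0},
    {"dx": 0,"dy": -0.4,"dz": -0.5,"rx": 0,"ry": 0,"rz": 0},
    {"dx": 0,"dy": -0.1,"dz": -0.5,"rx": 0,"ry": 0,"rz": 0},
    {"dx": 0,"dy": 0,"dz": -0.4,"rx": 0,"ry": 0,"rz": 0},
    {"dx": 0,"dy": 0,"dz": 0,"rx": 0,"ry": 0,"rz": 0},
    {"dx": 0,"dy": 0,"dz": 0,"rx": 0,"ry": 0,"rz": 0}
  ]
}}

```text
t: 21.75
tcp_pos: [0.4416, -0.1137, 0.1891]
tool_rot: [0.805, 0.593, 0.0, 0.0]
force: [-0.1, 0.2, -3.2]
finger_gap: 0.093
gripper_force: 40.4
```

Run:
```python
from h import *
from scipy.spatial.transform import Rotation as R
im=snap('side','s8.png')[:,:,::-1]
s=sensors.sense();p=s['tcp_pos'];Rm=R.from_quat(s['tool_rot']).as_matrix();print(p,Rm.round(3))
print(((proj('side',p-[0,0,.0253])[0]-[320,155])*10).round())
cv2.imwrite('pics/m8.png',cv2.resize(im[155:215,320:400],(800,600),interpolation=cv2.INTER_CUBIC))
e=np.array([-.954,.299,0]);A=np.array([.581,-.1655,0])
for rr in (.15,.12,.075):print(rr,(A+rr*e-p)/.025)
```

```text
[ 0.44174183 -0.11392981  0.18924406] [[ 0.297  0.955  0.001]
 [ 0.955 -0.297 -0.   ]
 [-0.     0.001 -1.   ]]
[363. 270.]
0.15 [-0.15367302 -0.26880742 -7.56976229]
0.12 [ 0.99112698 -0.62760742 -7.56976229]
0.075 [ 2.70832698 -1.16580742 -7.56976229]
```

View pics/m8.png

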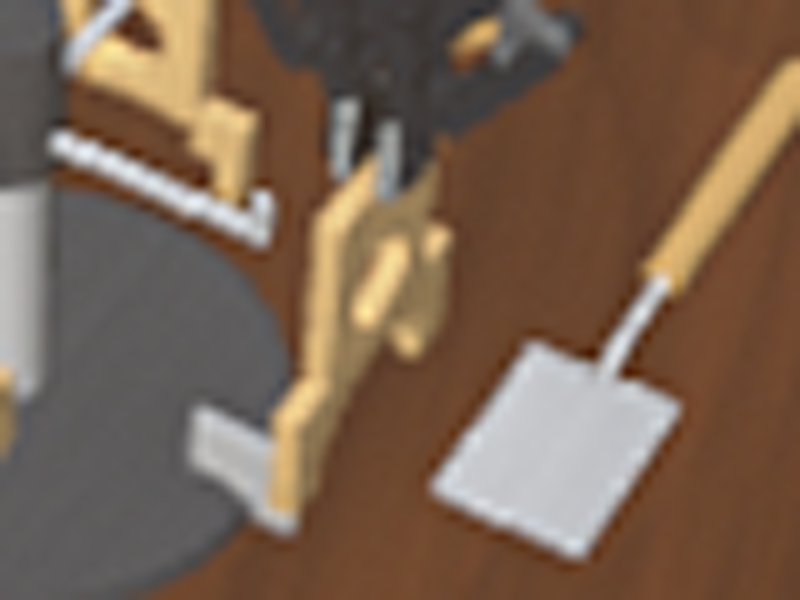

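Plate faces the hook and the bar is in line with the eye. I'll make a small lateral correction, then slide it over the hook.

Request:
{"op": "move_arm", "data": {
  "targets": [
    {"dx": -0.08,"dy": -0.14,"dz": -0.03,"rx": 0,"ry": 0,"rz": 0},
    {"dx": -0.08,"dy": -0.13,"dz": -0.02,"rx": 0,"ry": 0,"rz": 0},
    {"dx": 0.29,"dy": -0.09,"dz": 0,"rx": 0,"ry": 0,"rz": 0},
    {"dx": 0.29,"dy": -0.09,"dz": 0,"rx": 0,"ry": 0,"rz": 0},
    {"dx": 0.29,"dy": -0.09,"dz": 0,"rx": 0,"ry": 0,"rz": 0},
    {"dx": 0.29,"dy": -0.09,"dz": 0,"rx": 0,"ry": 0,"rz": 0},
    {"dx": 0.29,"dy": -0.09,"dz": 0,"rx": 0,"ry": 0,"rz": 0},
    {"dx": 0.29,"dy": -0.09,"dz": 0,"rx": 0,"ry": 0,"rz": 0},
    {"dx": 0.29,"dy": -0.09,"dz": 0,"rx": 0,"ry": 0,"rz": 0},
    {"dx": 0.29,"dy": -0.09,"dz": 0,"rx": 0,"ry": 0,"rz": 0}
  ]
}}

```text
t: 23.05
tcp_pos: [0.4958, -0.139, 0.1876]
tool_rot: [0.806, 0.592, -0.0, -0.0]
force: [0.5, -0.3, -3.0]
finger_gap: 0.099
gripper_force: 40.4
```

No contact so far. Continuing in to 75 mm and lowering.

Request:
{"op": "move_arm", "data": {
  "targets": [
    {"dx": 0.27,"dy": -0.08,"dz": 0,"rx": 0,"ry": 0,"rz": 0},
    {"dx": 0.25,"dy": -0.08,"dz": 0,"rx": 0,"ry": 0,"rz": 0},
    {"dx": 0,"dy": 0,"dz": -0.15,"rx": 0,"ry": 0,"rz": 0},
    {"dx": 0,"dy": 0,"dz": -0.15,"rx": 0,"ry": 0,"rz": 0},
    {"dx": 0,"dy": 0,"dz": -0.15,"rx": 0,"ry": 0,"rz": 0},
    {"dx": 0,"dy": 0,"dz": -0.15,"rx": 0,"ry": 0,"rz": 0},
    {"dx": 0,"dy": 0,"dz": -0.1,"rx": 0,"ry": 0,"rz": 0},
    {"dx": 0,"dy": 0,"dz": 0,"rx": 0,"ry": 0,"rz": 0},
    {"dx": 0,"dy": 0,"dz": 0,"rx": 0,"ry": 0,"rz": 0},
    {"dx": 0,"dy": 0,"dz": 0,"rx": 0,"ry": 0,"rz": 0}
  ]
}}

```text
t: 24.3
tcp_pos: [0.5085, -0.1429, 0.1703]
tool_rot: [0.806, 0.592, 0.0, 0.0]
force: [0.1, -1.2, -2.6]
finger_gap: 0.097
gripper_force: 40.4
```

Run:
```python
from h import *
im=snap('side','s9.png')[:,:,::-1]
print(sensors.sense()['force'])
cv2.imwrite('pics/m9.png',cv2.resize(im[150:210,300:380],(800,600),interpolation=cv2.INTER_CUBIC))
```

```text
[ 0.24339893 -0.02221428 -2.0028974 ]
```

View pics/m9.png

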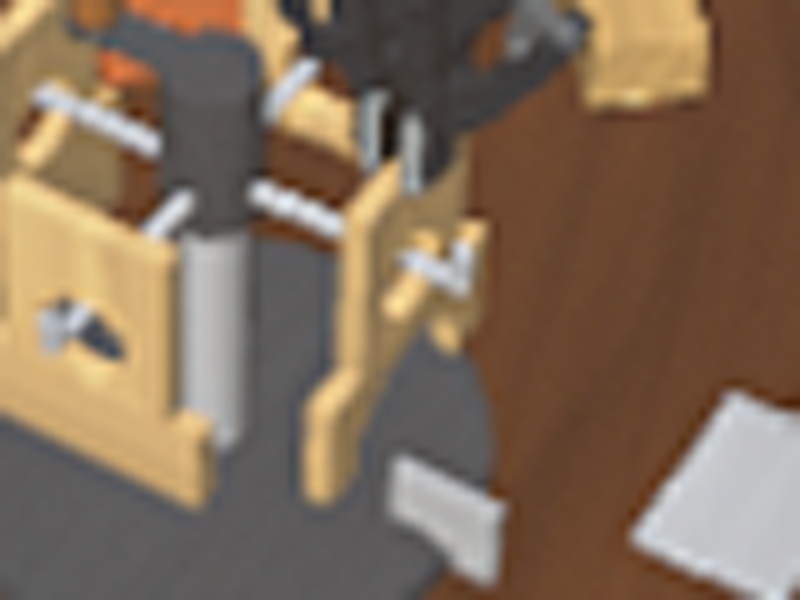

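The bar passes through the eye, with the upturned end in front at (465,265). I'm lowering the last few mm until the eye bears on the bar.

Request:
{"op": "move_arm", "data": {
  "targets": [
    {"dx": 0,"dy": 0,"dz": -0.03,"rx": 0,"ry": 0,"rz": 0},
    {"dx": 0,"dy": 0,"dz": -0.03,"rx": 0,"ry": 0,"rz": 0},
    {"dx": 0,"dy": 0,"dz": -0.03,"rx": 0,"ry": 0,"rz": 0},
    {"dx": 0,"dy": 0,"dz": -0.03,"rx": 0,"ry": 0,"rz": 0},
    {"dx": 0,"dy": 0,"dz": -0.03,"rx": 0,"ry": 0,"rz": 0},
    {"dx": 0,"dy": 0,"dz": 0,"rx": 0,"ry": 0,"rz": 0},
    {"dx": 0,"dy": 0,"dz": 0,"rx": 0,"ry": 0,"rz": 0},
    {"dx": 0,"dy": 0,"dz": 0,"rx": 0,"ry": 0,"rz": 0},
    {"dx": 0,"dy": 0,"dz": 0,"rx": 0,"ry": 0,"rz": 0},
    {"dx": 0,"dy": 0,"dz": 0,"rx": 0,"ry": 0,"rz": 0}
  ]
}}

```text
t: 25.6
tcp_pos: [0.5084, -0.1429, 0.1664]
tool_rot: [0.806, 0.592, 0.0, 0.0]
force: [0.5, 0.0, -2.4]
finger_gap: 0.094
gripper_force: 40.3
```

Request:
{"op": "move_arm", "data": {
  "targets": [
    {"dx": 0,"dy": 0,"dz": -0.03,"rx": 0,"ry": 0,"rz": 0},
    {"dx": 0,"dy": 0,"dz": -0.03,"rx": 0,"ry": 0,"rz": 0},
    {"dx": 0,"dy": 0,"dz": -0.03,"rx": 0,"ry": 0,"rz": 0},
    {"dx": 0,"dy": 0,"dz": 0,"rx": 0,"ry": 0,"rz": 0},
    {"dx": 0,"dy": 0,"dz": 0,"rx": 0,"ry": 0,"rz": 0},
    {"dx": 0,"dy": 0,"dz": 0,"rx": 0,"ry": 0,"rz": 0},
    {"dx": 0,"dy": 0,"dz": 0,"rx": 0,"ry": 0,"rz": 0},
    {"dx": 0,"dy": 0,"dz": 0,"rx": 0,"ry": 0,"rz": 0},
    {"dx": 0,"dy": 0,"dz": 0,"rx": 0,"ry": 0,"rz": 0},
    {"dx": 0,"dy": 0,"dz": 0,"rx": 0,"ry": 0,"rz": 0}
  ]
}}

```text
t: 26.85
tcp_pos: [0.5086, -0.1429, 0.1646]
tool_rot: [0.806, 0.592, 0.0, 0.0]
force: [-1.6, 0.9, 5.7]
finger_gap: 0.094
gripper_force: 41.3
```

Contact is felt (about 8 N). I'll ease up 1 mm, open a little and then lift straight up.

Request:
{"op": "move_arm", "data": {
  "targets": [
    {"dx": 0,"dy": 0,"dz": 0.03,"rx": 0,"ry": 0,"rz": 0},
    {"dx": 0,"dy": 0,"dz": 0,"rx": 0,"ry": 0,"rz": 0},
    {"dx": 0,"dy": 0,"dz": 0,"rx": 0,"ry": 0,"rz": 0},
    {"dx": 0,"dy": 0,"dz": 0,"rx": 0,"ry": 0,"rz": 0},
    {"dx": 0,"dy": 0,"dz": 0,"rx": 0,"ry": 0,"rz": 0},
    {"dx": 0,"dy": 0,"dz": 0,"rx": 0,"ry": 0,"rz": 0},
    {"dx": 0,"dy": 0,"dz": 0,"rx": 0,"ry": 0,"rz": 0},
    {"dx": 0,"dy": 0,"dz": 0,"rx": 0,"ry": 0,"rz": 0},
    {"dx": 0,"dy": 0,"dz": 0,"rx": 0,"ry": 0,"rz": 0},
    {"dx": 0,"dy": 0,"dz": 0,"rx": 0,"ry": 0,"rz": 0}
  ]
}}

```text
t: 28.1
tcp_pos: [0.5083, -0.1428, 0.1648]
tool_rot: [0.806, 0.592, -0.0, -0.0]
force: [0.1, -0.9, -1.1]
finger_gap: 0.097
gripper_force: 40.5
```

Request:
{"op": "move_arm", "data": {
  "targets": [
    {"dx": 0,"dy": 0,"dz": 0,"rx": 0,"ry": 0,"rz": 0},
    {"dx": 0,"dy": 0,"dz": 0,"rx": 0,"ry": 0,"rz": 0},
    {"dx": 0,"dy": 0,"dz": 0,"rx": 0,"ry": 0,"rz": 0},
    {"dx": 0,"dy": 0,"dz": 0,"rx": 0,"ry": 0,"rz": 0},
    {"dx": 0,"dy": 0,"dz": 0,"rx": 0,"ry": 0,"rz": 0},
    {"dx": 0,"dy": 0,"dz": 0.1,"rx": 0,"ry": 0,"rz": 0},
    {"dx": 0,"dy": 0,"dz": 0.3,"rx": 0,"ry": 0,"rz": 0},
    {"dx": 0,"dy": 0,"dz": 0.4,"rx": 0,"ry": 0,"rz": 0},
    {"dx": 0,"dy": 0,"dz": 0.5,"rx": 0,"ry": 0,"rz": 0},
    {"dx": 0,"dy": 0,"dz": 0.6,"rx": 0,"ry": 0,"rz": 0}
  ],
  "claw": 22
}}

```text
t: 29.35
tcp_pos: [0.5084, -0.1429, 0.2135]
tool_rot: [0.806, 0.592, 0.0, 0.0]
force: [-0.1, 0.9, 0.7]
finger_gap: 0.218
gripper_force: 0.0
```

Request:
{"op": "move_arm", "data": {
  "targets": [
    {"dx": 0,"dy": 0,"dz": 0.6,"rx": 0,"ry": 0,"rz": 0},
    {"dx": 0,"dy": 0,"dz": 0.6,"rx": 0,"ry": 0,"rz": 0},
    {"dx": -0.3,"dy": 0,"dz": 0.8,"rx": 0,"ry": 0,"rz": 0},
    {"dx": -0.6,"dy": 0.5,"dz": 0.8,"rx": 0,"ry": 0,"rz": 0},
    {"dx": -0.6,"dy": 0.8,"dz": 0.3,"rx": 0,"ry": 0,"rz": 0},
    {"dx": 0,"dy": 0.9,"dz": 0,"rx": 0,"ry": 0,"rz": 0},
    {"dx": 0,"dy": 0.9,"dz": 0,"rx": 0,"ry": 0,"rz": 0},
    {"dx": 0,"dy": 0.9,"dz": 0,"rx": 0,"ry": 0,"rz": 0},
    {"dx": 0,"dy": 0.9,"dz": 0,"rx": 0,"ry": 0,"rz": 0},
    {"dx": 0,"dy": 0.9,"dz": 0,"rx": 0,"ry": 0,"rz": 0}
  ]
}}

```text
t: 30.6
tcp_pos: [0.4697, 0.0038, 0.2897]
tool_rot: [0.805, 0.593, -0.0, -0.001]
force: [-1.0, -0.4, -0.8]
finger_gap: 0.221
gripper_force: 0.0
```

Request:
{"op": "move_arm", "data": {
  "targets": [
    {"dx": 0,"dy": 0.9,"dz": 0,"rx": 0,"ry": 0,"rz": 0},
    {"dx": 0,"dy": 0.9,"dz": 0,"rx": 0,"ry": 0,"rz": 0},
    {"dx": 0,"dy": 0.9,"dz": 0,"rx": 0,"ry": 0,"rz": 0},
    {"dx": 0,"dy": 0.9,"dz": 0,"rx": 0,"ry": 0,"rz": 0},
    {"dx": 0,"dy": 0,"dz": 0,"rx": 0,"ry": 0,"rz": 0},
    {"dx": 0,"dy": 0,"dz": 0,"rx": 0,"ry": 0,"rz": 0},
    {"dx": 0,"dy": 0,"dz": 0,"rx": 0,"ry": 0,"rz": 0},
    {"dx": 0,"dy": 0,"dz": 0,"rx": 0,"ry": 0,"rz": 0},
    {"dx": 0,"dy": 0,"dz": 0,"rx": 0,"ry": 0,"rz": 0},
    {"dx": 0,"dy": 0,"dz": 0,"rx": 0,"ry": 0,"rz": 0}
  ]
}}

```text
t: 31.85
tcp_pos: [0.4709, 0.0919, 0.2898]
tool_rot: [0.806, 0.592, -0.0, -0.0]
force: [0.2, -0.4, -0.9]
finger_gap: 0.219
gripper_force: 0.0
```

Run:
```python
from h import *
t=snap('top','t10.png')[:,:,::-1];s=snap('side','s10.png')[:,:,::-1]
f=lambda im,x,y:cv2.resize(im[y:y+100,x:x+66],(400,600),interpolation=cv2.INTER_CUBIC)
cv2.imwrite('pics/m10.png',np.hstack([f(t,345,130),f(s,290,120)]))
```

```text
(no output)
```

View pics/m10.png

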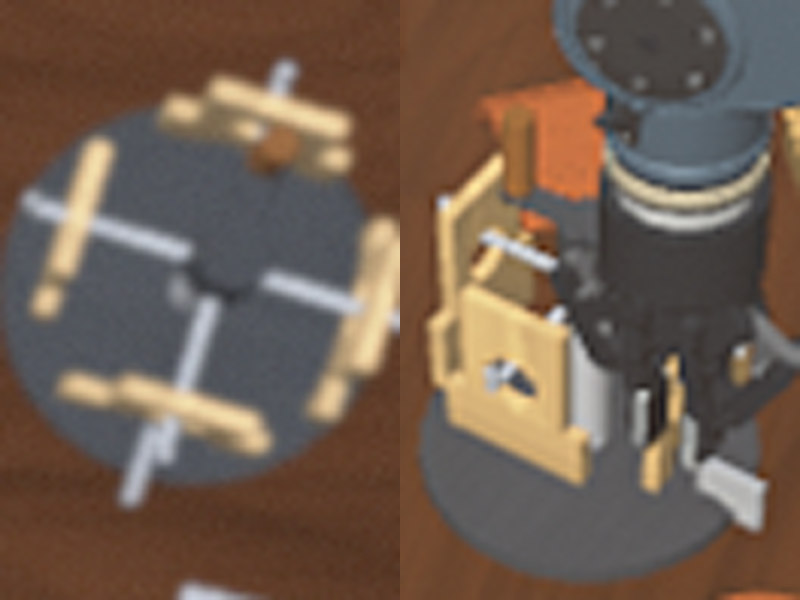

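Top view: the template hangs on the bar like the others, with the hook tip at (165,458) above the fin at (130,500). I'll do a last numeric check and let it settle.

Request:
{"op": "move_arm", "data": {
  "targets": [
    {"dx": 0,"dy": 0.5,"dz": 0,"rx": 0,"ry": 0,"rz": 0},
    {"dx": 0,"dy": 0,"dz": 0,"rx": 0,"ry": 0,"rz": 0},
    {"dx": 0,"dy": 0,"dz": 0,"rx": 0,"ry": 0,"rz": 0},
    {"dx": 0,"dy": 0,"dz": 0,"rx": 0,"ry": 0,"rz": 0},
    {"dx": 0,"dy": 0,"dz": 0,"rx": 0,"ry": 0,"rz": 0},
    {"dx": 0,"dy": 0,"dz": 0,"rx": 0,"ry": 0,"rz": 0},
    {"dx": 0,"dy": 0,"dz": 0,"rx": 0,"ry": 0,"rz": 0},
    {"dx": 0,"dy": 0,"dz": 0,"rx": 0,"ry": 0,"rz": 0},
    {"dx": 0,"dy": 0,"dz": 0,"rx": 0,"ry": 0,"rz": 0},
    {"dx": 0,"dy": 0,"dz": 0,"rx": 0,"ry": 0,"rz": 0}
  ]
}}

```text
t: 33.2
tcp_pos: [0.4709, 0.1047, 0.2899]
tool_rot: [0.806, 0.592, -0.0, -0.0]
force: [0.3, -0.3, -0.5]
finger_gap: 0.222
gripper_force: 0.0
```

Run:
```python
from h import *
g=lambda u,v,z:atz('top',(345+u*66/400,130+v/6),z)[:2]
W,N,H=g(30,202,.171),g(288,68,.171),g(165,458,.171);A=np.array([.5813,-.1656])
an=lambda v:np.degrees(np.arctan2(v[1],v[0]))%360
print(an(H-N),an(H-A),an(W-A)+90,H,np.hypot(*(H-A)))
t0=cv2.imread('pics/t10.png').astype(int)
for k in range(3):
    t=snap('top',f'z{k}.png')[:,:,::-1].astype(int)
    d=abs(t-t0)[185:212,350:395];print('motion in template area',d.mean(),d.max());t0=t
```

```text
162.76151093671493 162.94071987437812 163.14646269318175 [ 0.47923267 -0.13427937] 0.10676479818300495
motion in template area 1.716872427983539 10
motion in template area 1.6809327846364883 8
motion in template area 1.6927297668038408 8
```

The hook is at 162.9° and nothing in the template area moves beyond image noise. Handing in.

```bash
python3 -c "
from station import order
print(order.sign_off())"
```

```text
the job is handed in; nothing more can be done
None
```

I turned the stand until its empty hook stood over the fin (both near 163°), hung the template by its eye on that hook, where it hung still, and handed the job in at about 33 s; the verdict was not shown.

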